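# Load the charging docks dead and prove the trip unit

### The arm

A 7-joint arm with a two-finger parallel gripper is mounted at the origin on the work surface. World frame = base frame: x ahead of the robot, y to its left, z up, the work surface at z = 0. Lengths are in m, angles in rad, forces in N, time in s.
With the tool pointing down it reaches from about 0.425 to 0.825 m from the base axis. Payload 3.6 kg.
Tool frame: the origin (TCP) lies at the very end of the fingers, on their centre line; the grasp point (between the pads) lies grip_depth behind it (grip_depth is the distance from the TCP to the grasp point, in m); z points along the fingers, y is the line along which they close (so a half turn about z gives the same grasp; the last joint's range is limited). The gripper opens to 85 mm and grips with 20 to 120 N. Pads are 22 mm wide; open, the fingers measure 114 mm over their backs; the gripper's body (76 mm by 85 mm) begins 54 mm behind the grasp point. The pads swing forward as they close: fully open they stand 13 mm farther back than shut.
Start: joints at [1.319, 0.615, -0.013, 1.423, 0.008, 1.103, -0.04], TCP at [0.145, -0.634, 0.231] pointing down, gripper open.
Joint ranges: [-3.12, 3.12], [-0.3, 2.06], [-1.34, 1.32], [0.26, 2.42], [-1.36, 4.5], [0.01, 1.98], [-2.84, 2.84]. Speed limits (rad/s): [2.79, 2.79, 3.14, 3.14, 3.14, 3.14, 3.14].

### API

Orientations are given as [roll, pitch, yaw] about the fixed x, y, z axes, in that order (R = Rz(yaw) Ry(pitch) Rx(roll)).
In Python, from bench import state, grab_frame, job_done, look_for, grip_depth gives the robot as it stands.
- The arm moves only by the tool play_rows, never from a script. Its argument "series" is a list that holds one entry, the list of rows, each a list of 7 numbers: the turn, a rotation vector about the tool's x, y, z in rad, then the shift along the tool's x, y, z in m, then the opening, from 0 (shut) to 1 (fully open). In form: [[[ax, ay, az, tx, ty, tz, gripper], ...]]. A call has 1 to 5 rows; each row is the pose to reach, as a shift and turn from the pose commanded when the call began, along the tool's axes at that moment; what a row does not reach only later rows make up. A row lasts 1/8 s, in which the tool goes at most 62.5 mm and 10.7 degrees, less where a joint would pass 70% of its speed; a pose out of reach is approached as far as the arm can. A call with a gripper value outside its range is refused whole. The fingers move at their own pace and stop on an object; "newtons" is the grip in N (left out, the last holds). Time passes only in rows, so rows that repeat a pose let the fingers close. It gives the time, the measured TCP pose, the force, the opening and the grip force at its end, in the units of the state.
- state(): the state, without advancing time (a new reading comes with each control period).
- grab_frame(name): name is "scene" or "top"; returns a dict with "image" (400x640x3 uint8, red, green, blue), "z_map" (400x640 float32, m along the optical axis (not along the pixel's ray), 0 where there is no reading), "fx", "fy", "cx", "cy" (pixels), "extrinsics" (4x4, takes a point from world to camera coordinates). Camera axes: x right, y down, z forward; pixel columns grow to the right and rows downward; lengths in m; the calibration is good to about 2 mm. A picture is of the moment at which its call begins.
- job_done(): hands the job in; it is judged then, once.
Trained networks look in a picture, given as the dict that the camera call returned (one of the last four; its "shot" number tells which), for a name from the list of things; names that differ only in an ending like _2 or _b are one class to them, and where a whole thing is asked for, a point or a joint stands for the part that bears it (a point fixed in the world has none). Each returns a list of dicts, best first, with "confidence" (0 to 1); they miss things now and then, are a little off and sometimes report something else, mostly with a low value. They report only what shows in the picture. A call takes as long as a camera call. They do not tell look-alikes from the thing itself.
- look_for(picture, name): "extent" ([left, top, width, height] as shares, 0 to 1, of the picture: columns of its width, rows of its height, round what is visible of it).
The state is a dict: "clock": time; "joint_pos": joint angles; "qd": joint speeds; "tau": joint torques, N m; "ee_pos": TCP position; "orientation": TCP orientation; "wrist_force": force on the tool from outside, world axes, zero at the start; "moment": the same for the moment, N m; "finger_gap": finger opening in m; "grasp_force": force on a finger pad.
Only numpy, scipy, OpenCV 4.12 (cv2) and the standard library are available. Lean on these libraries where they do the work, as an engineer would, in place of code of your own. Each camera call takes 0.05 s, during which the arm holds its last target. There are 200 camera calls.

### The job

The charging docks must be loaded dead: press the test button on the trip unit so that its lever drops by itself, and leave the lever down while you slide every battery pack on the desk fully home into the dock whose slot has that pack's width. When all the packs are home, lift the lever up until it stays up on its own; then prove that the unit also trips with the docks loaded, by pressing the test button once more so that the lever drops, and lift the lever back up for good. Do not pull the lever down by hand, and leave the other things on the desk where they are.

Things in the scene. Friction and masses are not known exactly. Their poses are not given: they have to be found in the camera images.
- trip_unit: Fixed grey trip unit on the right of the desk, front towards its own -x (roughly towards the robot). Origin: centre of its underside. Its case (x -50..50, y 0..70, top at z 95 mm) carries the test button on top; beside it a low foot (x -50..50, y -85..0, top at z 30 mm) over which the lever swings. Sizes in mm in the unit's frame.
- test_button (a joint): Test button in the top of the case: a white spring-loaded cap, 30 mm across. 0 = out, 0.006 m = fully down (about 3 to 5 N). Pressed fully and held for a moment it tips the raised lever over its balance point, and the lever falls by itself in 1 to 2 s; the button springs back when let go. With the lever already down it does nothing.
- button_top (a point): Centre of the top face of the button cap (moves with it), 106 mm above the desk when out; in the unit's frame x -14, y 35 mm.
- trip_lever (a joint): Drop lever. 0 = up, leaning 0.2 rad back past vertical (away from the unit's front) against a stop, where its weight holds it; 1.75 rad = down, lying level and pointing to the unit's front (-x). In between it falls to the side of vertical it is on (balance at 0.2 rad). It is light (under 0.1 N m to lift) and must be followed in an arc.
- lever_knob (a point): Centre of the black cross-grip at the lever's end (moves with it): a cylinder 20 mm in diameter, 26 mm long along the unit's y, free to be pinched from above by its two flat ends. 85 mm from the pivot. Lever down: about 66 mm above the desk and 35 mm in front of the unit's case and foot; lever up: about 148 mm above the desk.
- lever_pivot (a point): Point on the lever's hinge axis in the lever's own plane: in the unit's frame x 0, y -45, z 65 mm. Hinge axis along the unit's y. At joint value q the grip lies at pivot + 85 mm * (-sin(q-0.2) along the unit's x, cos(q-0.2) up).
- pack_narrow: Loose flat grey battery pack, 110 long (x) x 34 wide (y) x 24 mm thick (z), 0.15 to 0.3 kg, lying flat; the same at both ends, so either end may go in first. Origin: centre of its underside. The narrow one of three; may be absent.
- pack_middle: Loose flat grey battery pack, 110 long (x) x 46 wide (y) x 24 mm thick (z), 0.15 to 0.3 kg, lying flat; the same at both ends, so either end may go in first. Origin: centre of its underside. The middle one of three; may be absent.
- pack_wide: Loose flat grey battery pack, 110 long (x) x 58 wide (y) x 24 mm thick (z), 0.15 to 0.3 kg, lying flat; the same at both ends, so either end may go in first. Origin: centre of its underside. The wide one of three; may be absent.
- dock_narrow: Fixed white dock for the narrow pack, 100 x 53 mm; origin: centre of underside. Slot open at -x; pack goes in along +x. Inside 37 wide, 28 high; floor 4 above the desk, ramped at x -52..-42; roof from x -35 (top z 37); end stop x +25; side walls flare out over x -50..-35; block 58 high behind the stop. Pack fully home: its centre at x -30, y 0, z 4, and 50 mm of it sticks out. All mm.
- dock_middle: Fixed white dock for the middle pack, 100 x 65 mm; origin: centre of underside. Slot open at -x; pack goes in along +x. Inside 49 wide, 28 high; floor 4 above the desk, ramped at x -52..-42; roof from x -35 (top z 37); end stop x +25; side walls flare out over x -50..-35; block 58 high behind the stop. Pack fully home: its centre at x -30, y 0, z 4, and 50 mm of it sticks out. All mm.
- dock_wide: Fixed white dock for the wide pack, 100 x 77 mm; origin: centre of underside. Slot open at -x; pack goes in along +x. Inside 61 wide, 28 high; floor 4 above the desk, ramped at x -52..-42; roof from x -35 (top z 37); end stop x +25; side walls flare out over x -50..-35; block 58 high behind the stop. Pack fully home: its centre at x -30, y 0, z 4, and 50 mm of it sticks out. All mm.
- mug: White mug, 80 mm across, 90 mm high; bystander, origin at (or near) the centre of its underside.
- tape_roll: Roll of paper tape lying flat, 84 mm across, 24 mm high; bystander, origin at (or near) the centre of its underside.
- screwdriver: Screwdriver, 190 mm long, lying; bystander, origin at (or near) the centre of its underside.
- glasses_case: Blue glasses case 70 x 160 x 45 mm; bystander, origin at (or near) the centre of its underside.
- candlestick: Brass candlestick with a green candle, 192 mm high; bystander, origin at (or near) the centre of its underside.
- notebook: Brown notebook 150 x 110 x 12 mm; bystander, origin at (or near) the centre of its underside.
- white_carton: Flat white carton 110 x 170 x 35 mm; bystander, origin at (or near) the centre of its underside.
Things that resemble listed ones, but are neither listed nor needed, are in the scene too. What is shaped like the pack_middle but purple is not meant.

How it is judged:
By the outcome, as a careful person would: the job done as asked, in the order asked, and still so for the second after the job is handed in, with the robot touching nothing.
Of pack_narrow, pack_middle, pack_wide only 2 to 3 are there at a start; the rules pass over those that are not, and their reading is None.
At some moment in a run one of pack_narrow, pack_middle, pack_wide may be knocked a few centimetres aside while the robot is not near it.
Once in a run the grip may slacken for a moment while it holds something.
It also fails if it takes over 210 s, if anything falls off the work surface, if the arm or the gripper's body presses on something with over 40 N, if the wrist force passes 120 N, or if a joint passes its speed limit or range.

## Working session

There is one attempt and no reset: what is moved stays moved. The work goes in short steps, Python scripts to look and compute and a tool call to move; the robot and the scene stay as the last step left them, time stands still between calls to the robot, and variables do not carry over. Pictures are saved under pics/ and viewed, at most 14 in all, crops included, and the job is handed in when it is done.

Besides the shell and the picture viewer there is one more tool, called after "Emit:" by a JSON object that holds its "fn" and its "kwargs", one argument or row to a line. play_rows: Moves the arm, as the interface text tells. Its arguments: {"type":"object","properties":{"series":{"type":"array","items":{"type":"array","items":{"type":"array","items":{"type":"number"}}}},"newtons":{"type":"number"}},"required":["series"]}

```bash
mkdir -p pics; ls; cat > h.py <<'E'
import numpy as np, cv2
from bench import *
def save(p,name,crop=None,s=1):
    im=p["image"][:,:,::-1]
    if crop: l,t,r,b=crop; im=im[t:b,l:r]
    cv2.imwrite("pics/"+name+".png",cv2.resize(np.ascontiguousarray(im),None,fx=s,fy=s,interpolation=cv2.INTER_CUBIC))
def world(p):
    """HxWx3 world points"""
    z=p["z_map"].astype(float); v,u=np.mgrid[:z.shape[0],:z.shape[1]]
    c=np.stack([(u-p["cx"])/p["fx"]*z,(v-p["cy"])/p["fy"]*z,z,np.ones_like(z)],-1)
    w=c@np.linalg.inv(p["extrinsics"]).T
    w[z==0]=np.nan
    return w[...,:3]
def proj(p,X):
    c=p["extrinsics"]@np.r_[X,1]; return p["fx"]*c[0]/c[2]+p["cx"],p["fy"]*c[1]/c[2]+p["cy"]
E
python3 - <<'E'
from h import *
s=state(); print({k:np.round(v,3) for k,v in s.items()}, grip_depth if not callable(grip_depth) else grip_depth())
for n in ["top","scene"]:
    p=grab_frame(n); save(p,n+"0",s=1.25); np.savez(n+"0.npz",**{k:v for k,v in p.items()})
    print(n,np.round(p["extrinsics"],3).tolist(),p["fx"])
    for o in ["trip_unit","test_button","lever_knob","pack_narrow","pack_middle","pack_wide","dock_narrow","dock_middle","dock_wide"]:
        for r in look_for(p,o)[:4]:
            e=r["extent"]; print(o,round(r["confidence"],2),np.round([e[0]*640,e[1]*400,(e[0]+e[2])*640,(e[1]+e[3])*400]))
E
```

```text
pics
{'clock': np.float64(0.0), 'joint_pos': array([ 1.319,  0.616, -0.013,  1.425,  0.008,  1.103, -0.04 ]), 'qd': array([ 0.002, -0.001,  0.001,  0.001,  0.001, -0.   , -0.   ]), 'tau': array([ 0.0000e+00, -4.6922e+01,  2.5900e-01, -1.7103e+01,  1.0000e-02,
        1.0000e-02, -0.0000e+00]), 'ee_pos': array([ 0.145, -0.633,  0.23 ]), 'orientation': array([-3.139,  0.   ,  0.225]), 'wrist_force': array([-1.303, -0.207, -0.109]), 'moment': array([ 0.057, -0.03 , -0.007]), 'grasp_force': np.float64(0.0), 'finger_gap': np.float64(0.086)} 0.0187
top [[0.015, -1.0, -0.01, 0.044], [-0.99, -0.013, -0.143, 0.557], [0.142, 0.012, -0.99, 1.304], [0.0, 0.0, 0.0, 1.0]] 451.82769614783217
trip_unit 0.92 [422. 170. 484. 231.]
test_button 0.47 [442. 188. 450. 198.]
lever_knob 0.71 [456. 200. 486. 210.]
pack_narrow 0.47 [420. 124. 465. 158.]
pack_narrow 0.41 [300. 159. 323. 198.]
pack_middle 0.9 [470. 151. 508. 170.]
pack_middle 0.8 [355. 152. 379. 189.]
pack_middle 0.71 [129. 193. 199. 254.]
pack_middle 0.62 [376. 206. 412. 239.]
pack_wide 0.81 [343. 206. 362. 246.]
dock_narrow 0.85 [262. 158. 283. 198.]
dock_middle 0.87 [303. 157. 322. 200.]
dock_wide 0.89 [210. 167. 244. 201.]
scene [[-0.039, 0.999, 0.012, -0.027], [0.846, 0.039, -0.532, -0.393], [-0.532, -0.011, -0.847, 1.809], [0.0, 0.0, 0.0, 1.0]] 508.4901091355776
trip_unit 0.75 [158. 194. 218. 249.]
lever_knob 0.47 [164. 189. 184. 209.]
pack_narrow 0.7 [363. 233. 386. 269.]
pack_middle 0.79 [121. 255. 161. 276.]
pack_middle 0.64 [231. 194. 268. 226.]
pack_middle 0.63 [256. 244. 283. 285.]
pack_middle 0.59 [364. 232. 385. 267.]
pack_wide 0.62 [282. 188. 306. 227.]
dock_narrow 0.97 [365. 235. 387. 267.]
dock_middle 0.92 [318. 235. 341. 267.]
dock_wide 0.67 [404. 233. 437. 269.]
```

View pics/top0.png

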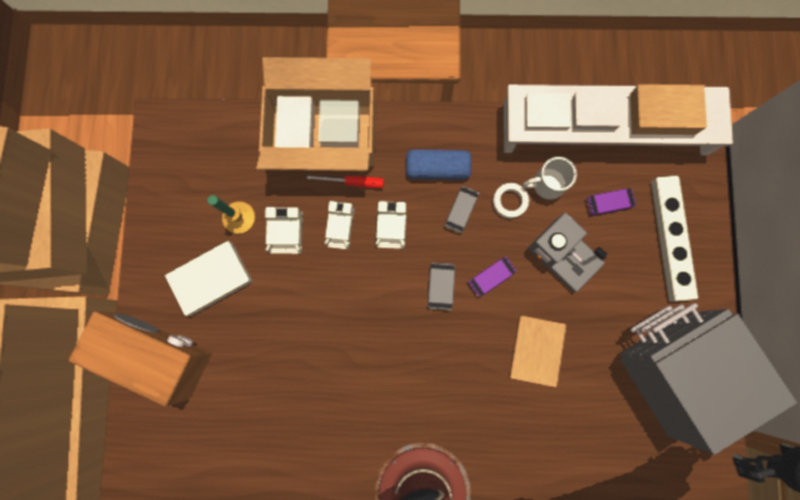

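View pics/scene0.png

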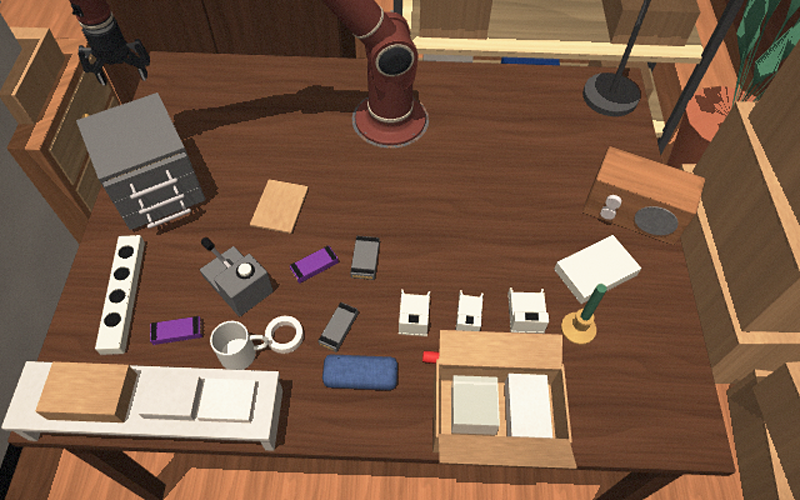

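The top view shows two grey packs, at about (369,168) and (353,230) in 640-pixel units. Look-alikes are the purple ones at (393,222) and (488,161). The docks are at (227,184), (271,180) and (313,180), and the trip unit is at (453,200) with its knob at (480,203). I'll measure them all next.

```bash
cat >> h.py <<'E'
from scipy import ndimage
def blob(W,im,seed,r,zlo,zhi,col=None):
    """points within r of seed xy, z range; minAreaRect"""
    m=(np.hypot(W[...,0]-seed[0],W[...,1]-seed[1])<r)&(W[...,2]>zlo)&(W[...,2]<zhi)
    if col is not None: m&=col(im.astype(int))
    l,n=ndimage.label(m)
    if n==0: return None
    k=np.argmax(ndimage.sum(m,l,range(1,n+1)))+1
    P=W[l==k]; 
    (c,wh,a)=cv2.minAreaRect((P[:,:2]*1000).astype(np.float32))
    if wh[0]<wh[1]: wh=wh[::-1]; a+=90
    return np.round(c,1),np.round(wh,1),round((a+90)%180-90,1),round(float(np.median(P[:,2])*1000),1),len(P)
E
cat > m.py <<'E'
from h import *
S={}
T=grab_frame("top"); W=world(T)
seeds={"pA":(369,168),"pB":(353,230),"d1":(227,184),"d2":(271,180),"d3":(313,180)}
S={k:W[v[1],v[0]][:2] for k,v in seeds.items()}
for n in ["top","scene"]:
    p=T if n=="top" else grab_frame("scene"); W=world(p)
    for k,s in S.items():
        zr=(.012,.032) if k[0]=="p" else (.030,.045)
        print(n,k,blob(W,p["image"],s,.075,*zr))
        if k[0]=="d": print("   block",blob(W,p["image"],s,.09,.05,.066))
    for z in [(.085,.1),(.1,.112),(.025,.035),(.13,.16)]:
        s=world(T)[200,447][:2]
        print(n,"unit",z,blob(W,p["image"],s,.16 if z[0]<.03 else .13,*z))
E
python3 m.py
python3 - <<'E'
from h import *
p=grab_frame("top"); save(p,"unitcrop",(195,130,515,260),2.5)
p=grab_frame("scene"); save(p,"unitcrop2",(120,170,450,290),2.4)
E
```

```text
top pA (array([663.4, -86.6]), array([111.7,  45.7]), -22.3, 23.3, 537)
top pB (array([475.1, -38.1]), array([110.1,  57.9]), -3.6, 23.3, 720)
top d1 (array([597.4, 345.1]), array([78.5, 67.3]), -89.4, 36.3, 526)
   block (array([640.7, 345.1]), array([77.5, 27.6]), -89.4, 57.1, 229)
top d2 (array([610.2, 211.7]), array([78., 54.]), -5.6, 36.4, 363)
   block (array([655.8, 206.4]), array([51.4, 27.5]), 84.4, 56.8, 147)
top d3 (array([617.6,  84.5]), array([65.2, 61.4]), 88.0, 36.5, 438)
   block (array([658.6,  83.3]), array([63.8, 26.1]), 84.7, 57.5, 186)
top unit (0.085, 0.1) (array([ 584.8, -307.5]), array([101.3,  68.7]), -44.7, 94.3, 744)
top unit (0.1, 0.112) (array([ 574.5, -297.4]), array([29.6, 26.8]), 79.8, 104.8, 88)
top unit (0.025, 0.035) (array([ 529.8, -361.9]), array([99.5, 82.6]), -45.4, 29.7, 578)
top unit (0.13, 0.16) (array([ 540.1, -375.5]), array([26.5, 17.7]), 44.9, 154.8, 74)
scene pA (array([665.6, -86.8]), array([113. ,  48.2]), -22.1, 23.9, 619)
scene pB (array([478.5, -38.7]), array([113.1,  58.7]), -3.0, 23.8, 626)
scene d1 (array([592. , 343.9]), array([77.9, 69. ]), -89.0, 37.2, 440)
   block (array([644.8, 343.7]), array([76.8, 27.7]), -89.9, 58.2, 244)
scene d2 (array([605.4, 211.9]), array([66.2, 53.1]), -6.4, 37.4, 301)
   block (array([658., 206.]), array([51.8, 28.5]), 84.1, 58.2, 169)
scene d3 (array([612.1,  84.3]), array([64.4, 53.3]), 86.7, 37.3, 359)
   block (array([662. ,  82.6]), array([64.9, 27.6]), 87.2, 58.0, 213)
scene unit (0.085, 0.1) (array([ 588.8, -306.9]), array([100.9,  74.9]), -46.1, 94.8, 704)
scene unit (0.1, 0.112) (array([ 579. , -297.8]), array([29.9, 29. ]), -32.8, 105.9, 82)
scene unit (0.025, 0.035) (array([ 549. , -381.4]), array([80.2, 51.8]), 45.1, 29.7, 224)
scene unit (0.13, 0.16) (array([ 543.1, -376.1]), array([29.7, 19.5]), 44.9, 154.2, 71)
```

View pics/unitcrop.png

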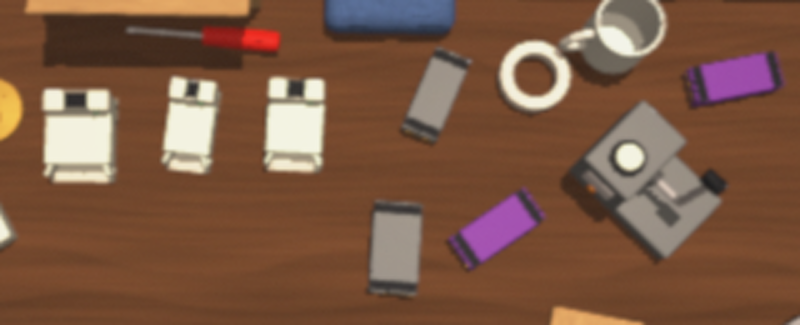

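View pics/unitcrop2.png

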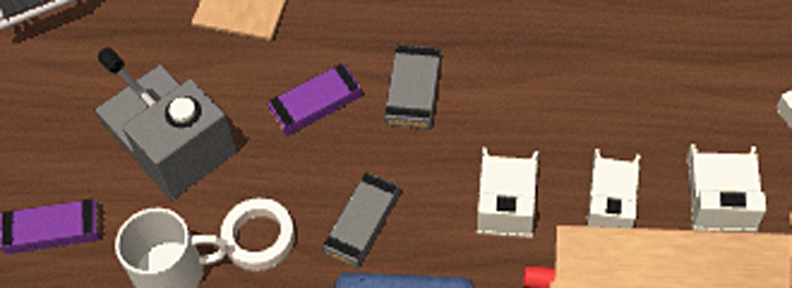

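The top crop shows the middle pack at crop (436,95) and the wide pack at (396,248), with purple packs at (497,228) and (735,78). The docks' mouths face the robot, and the lever's black knob stands raised at (712,182). By width (45.7 and 57.9 mm) the packs are pack_middle and pack_wide; there is no narrow pack. Next I refine the dock axes and compute the first move.

```bash
cat >> h.py <<'E'
from scipy.spatial.transform import Rotation as Ro
def go(*targets):
    """targets: (x,y,z mm,yaw deg) tool down; deltas chained, from measured pose"""
    s=state(); p=np.array(s["ee_pos"])*1000; R=Ro.from_euler("xyz",s["orientation"])
    print("t",round(float(s["clock"]),1),"pos",p.round(1),"rpy",np.round(s["orientation"],3),"F",np.round(s["wrist_force"],1),"gap",round(float(s["finger_gap"])*1000,1),"gf",round(float(s["grasp_force"]),1))
    for t in targets:
        Rt=Ro.from_euler("xyz",[np.pi,0,np.radians(t[3])]); q=np.array(t[:3],float)
        print(t,"->",(R.inv()*Rt).as_rotvec().round(3),(R.inv().apply(q-p)/1000).round(4)); p,R=q,Rt
E
python3 - <<'E'
from h import *
for n in ["top","scene"]:
    p=grab_frame(n); W=world(p)
    if n=="top":
        # heights along route corridor
        a,b=np.array([.145,-.633]),np.array([.577,-.297])
        d=(b-a)/np.linalg.norm(b-a); q=W[...,:2]-a; t=q@d; o=np.abs(q@[-d[1],d[0]])
        for k in np.arange(-.05,.56,.05):
            m=(t>k)&(t<k+.05)&(o<.08)
            if m.any(): print(round(k,2),round(np.nanmax(W[...,2][m]),3))
    # dock side edges: per x-bin min/max y of points z>0.03
    for k,c in {"wide":(.605,.344),"mid":(.623,.085)}.items():
        X=[];lo=[];hi=[]
        for x in np.arange(c[0]-.03,c[0]+.045,.004):
            m=(abs(W[...,0]-x)<.003)&(abs(W[...,1]-c[1])<.06)&(W[...,2]>.03)&(W[...,2]<.066)
            if m.sum()>8: y=W[...,1][m]; X.append(x);lo.append(y.min());hi.append(y.max())
        f=np.polyfit(X,(np.array(lo)+hi)/2,1); print(n,k,"yaw",np.degrees(f[0]),"y at origin",np.polyval(f,c[0]),"w",np.mean(np.array(hi)-lo), "front/back",)
        m=(abs(W[...,0]-c[0])<.09)&(abs(W[...,1]-c[1])<.03)&(W[...,2]>.05)&(W[...,2]<.066); x=W[...,0][m]; print("  block x",np.percentile(x,[2,98]))
go((577,-297.5,230,0),(577,-297.5,150,-45),(577,-297.5,98,-45))
E
```

```text
-0.05 0.396
0.0 0.41
0.05 0.208
0.1 0.208
0.15 0.208
0.2 0.206
0.25 0.172
0.3 0.007
0.35 0.008
0.4 0.036
0.45 0.164
0.5 0.111
0.55 0.11
top wide yaw 0.5351925101573763 y at origin 0.3444745563410837 w 0.07598631384508998 front/back
  block x [0.62952255 0.65417774]
top mid yaw -1.073894899841352 y at origin 0.08435462139826247 w 0.06242104938173722 front/back
  block x [0.6465879  0.67235721]
scene wide yaw -0.42571581200003017 y at origin 0.3438721890685588 w 0.0756691164640606 front/back
  block x [0.63284744 0.65702358]
scene mid yaw -1.7765392689523192 y at origin 0.08392763835673114 w 0.062348945558127526 front/back
  block x [0.64935866 0.67548914]
t 1.3 pos [ 144.9 -633.6  231.3] rpy [-3.142 -0.     0.225] F [-0.7  0.9 -0.3] gap 85.4 gf 0.0
(577, -297.5, 230, 0) -> [-0.    -0.     0.225] [ 0.4962 -0.2313  0.0013]
(577, -297.5, 150, -45) -> [ 0.    -0.     0.785] [ 0.   -0.    0.08]
(577, -297.5, 98, -45) -> [0. 0. 0.] [ 0.    -0.     0.052]
```

Emit:
{"fn": "play_rows", "kwargs": {
  "series": [
    [[0,0,0,0,0,-0.06,0],[0,0,0.5,0.496,-0.231,-0.06,0],[0,0,0.5,0.496,-0.231,-0.06,0],[0,0,0.5,0.496,-0.231,-0.06,0],[0,0,0.5,0.496,-0.231,-0.06,0]]
  ],
  "newtons": 20
}}

```text
clock: 1.92
ee_pos: [0.3439, -0.4788, 0.2916]
orientation: [3.141, -0.001, -0.276]
wrist_force: [1.0, -0.3, 0.2]
finger_gap: 0.0001
grasp_force: 0.0
```

```bash
python3 -c "
from h import *
go((577,-297.5,200,-45),(577,-297.5,112,-45))"
```

```text
t 1.9 pos [ 343.9 -478.8  291.6] rpy [ 3.141e+00 -1.000e-03 -2.760e-01] F [ 1.  -0.3  0.2] gap 0.1 gf 0.0
(577, -297.5, 200, -45) -> [ 0.    -0.001  0.509] [ 0.1748 -0.238   0.0916]
(577, -297.5, 112, -45) -> [0. 0. 0.] [ 0.    -0.     0.088]
```

Emit:
{"fn": "play_rows", "kwargs": {
  "series": [
    [[0,0,0.51,0.175,-0.238,0.09,0],[0,0,0.51,0.175,-0.238,0.09,0],[0,0,0.51,0.175,-0.238,0.09,0],[0,0,0.51,0.175,-0.238,0.09,0],[0,0,0.51,0.175,-0.238,0.09,0]]
  ]
}}

```text
clock: 2.55
ee_pos: [0.5772, -0.297, 0.2009]
orientation: [-3.141, -0.0, -0.784]
wrist_force: [0.4, -0.9, -0.3]
finger_gap: 0.0001
grasp_force: 0.0
```

Emit:
{"fn": "play_rows", "kwargs": {
  "series": [
    [[0,0,0,0,0,0,0],[0,0,0,0,0,0,0]]
  ]
}}

```text
clock: 2.8
ee_pos: [0.5751, -0.2991, 0.2012]
orientation: [3.14, 0.0, -0.785]
wrist_force: [-0.8, -0.7, 0.3]
finger_gap: -0.0
grasp_force: 0.0
```

```bash
python3 -c "
from h import *
go((577,-297.5,112,-45),(577,-297.5,99,-45))"
```

```text
t 2.8 pos [ 575.1 -299.1  201.2] rpy [ 3.14   0.    -0.785] F [-0.8 -0.7  0.3] gap -0.0 gf 0.0
(577, -297.5, 112, -45) -> [0.001 0.    0.   ] [ 0.0002 -0.0026  0.0892]
(577, -297.5, 99, -45) -> [0. 0. 0.] [ 0.    -0.     0.013]
```

Emit:
{"fn": "play_rows", "kwargs": {
  "series": [
    [[0,0,0,0,-0.001,0.05,0],[0,0,0,0,-0.001,0.088,0],[0,0,0,0,-0.001,0.096,0],[0,0,0,0,-0.001,0.102,0],[0,0,0,0,-0.001,0.102,0]]
  ]
}}

```text
clock: 3.42
ee_pos: [0.5756, -0.3, 0.1014]
orientation: [3.141, -0.002, -0.787]
wrist_force: [-1.4, 0.1, 2.9]
finger_gap: 0.0001
grasp_force: 1.2
```

Emit:
{"fn": "play_rows", "kwargs": {
  "series": [
    [[0,0,0,0,0,0,0],[0,0,0,0,0,0,0],[0,0,0,0,0,-0.04,0],[0,0,0,0,0,-0.1,0],[0,0,0,0,0,-0.1,0]]
  ]
}}

```text
clock: 4.05
ee_pos: [0.58, -0.2996, 0.2054]
orientation: [-3.137, -0.013, -0.785]
wrist_force: [0.5, 0.5, -0.9]
finger_gap: 0.0001
grasp_force: 0.0
```

```bash
cat > lev.py <<'E'
from h import *
p=grab_frame("top");W=world(p); im=p["image"].astype(int)
dark=lambda i:(i.max(-1)<60)
U=np.array([.562,-.332]);x=np.array([.707,-.707]);y=np.array([.707,.707])
d=W[...,:2]-U; a=d@x; b=d@y
m=(abs(b+.045)<.013)&(abs(a)<.11)&dark(im)&(W[...,2]>.04)&(W[...,2]<.2)
if m.sum()>5: print("knob n",m.sum(),"unit x",np.median(a[m]).round(4),"y",np.median(b[m]).round(4),"z",np.nanmedian(W[m][:,2]).round(4),"world",np.median(W[m],0).round(4))
else: print("knob hidden",m.sum())
E
python3 lev.py; python3 m.py | grep -v d
```

```text
knob hidden 0
top pA (array([663.5, -86.8]), array([113. ,  45.9]), -22.5, 23.4, 536)
top pB (array([475.2, -38.3]), array([110.5,  58.1]), -3.5, 23.5, 720)
   block (array([640.8, 344.4]), array([76.9, 27.9]), -89.3, 57.5, 229)
   block (array([655.6, 206.2]), array([52.2, 27.9]), 87.0, 57.3, 149)
   block (array([659.3,  83.6]), array([63.1, 25.8]), 88.3, 57.6, 187)
top unit (0.085, 0.1) (array([ 577.9, -300.4]), array([82.3, 68.2]), -44.7, 94.5, 522)
top unit (0.1, 0.112) (array([ 574.4, -296.5]), array([30.8, 26. ]), -87.9, 105.2, 88)
top unit (0.025, 0.035) (array([ 526.7, -329.1]), array([55.3, 38. ]), -57.8, 29.8, 125)
top unit (0.13, 0.16) None
scene pA (array([666.1, -87. ]), array([113.6,  46.8]), -22.8, 23.6, 612)
scene pB (array([475.9, -38.6]), array([117.6,  58.5]), -3.1, 23.6, 631)
   block (array([644.4, 344.7]), array([78. , 28.9]), -89.4, 57.5, 248)
   block (array([659.6, 205.9]), array([51.3, 28.4]), 85.9, 58.0, 172)
   block (array([661.5,  82.6]), array([64.8, 27.1]), 87.9, 57.8, 213)
scene unit (0.085, 0.1) (array([ 587.6, -307.5]), array([100.8,  73.2]), -45.7, 94.4, 707)
scene unit (0.1, 0.112) (array([ 576.8, -298.4]), array([34.5, 28.9]), 2.0, 104.8, 89)
scene unit (0.025, 0.035) (array([ 541. , -383.6]), array([67. , 59.8]), 45.2, 29.6, 229)
scene unit (0.13, 0.16) (array([ 493.4, -312. ]), array([6. , 5.6]), -14.7, 133.6, 6)
```

```bash
python3 -c "
from h import *
go((438,-36,150,-3.3),(438,-36,3,-3.3))"
```

```text
t 4.2 pos [ 575.9 -297.2  198.5] rpy [-3.141e+00  1.000e-03 -7.850e-01] F [-0.1  0.4 -0.1] gap 0.1 gf 0.0
(438, -36, 150, -3.3) -> [-0.001  0.001 -0.727] [-0.2821 -0.0874  0.0489]
(438, -36, 3, -3.3) -> [0. 0. 0.] [ 0.    -0.     0.147]
```

Emit:
{"fn": "play_rows", "kwargs": {
  "series": [
    [[0,0,-0.15,-0.057,-0.018,0,1],[0,0,-0.33,-0.114,-0.036,0,1],[0,0,-0.5,-0.17,-0.053,0.01,1],[0,0,-0.68,-0.226,-0.07,0.03,1],[0,0,-0.727,-0.282,-0.087,0.049,1]]
  ]
}}

```text
clock: 4.82
ee_pos: [0.4362, -0.0352, 0.1488]
orientation: [-3.141, 0.002, -0.056]
wrist_force: [1.6, 0.8, 0.2]
finger_gap: 0.0855
grasp_force: 0.0
```

Emit:
{"fn": "play_rows", "kwargs": {
  "series": [
    [[0,0,0,0,0,0,1],[0,0,0,0,0,0,1],[0,0,0,0,0,0,1]]
  ]
}}

```text
clock: 5.2
ee_pos: [0.4389, -0.0384, 0.1502]
orientation: [3.141, -0.001, -0.061]
wrist_force: [0.1, -0.1, 0.6]
finger_gap: 0.0853
grasp_force: 0.0
```

```bash
python3 lev.py; python3 -c "
from h import *
p=grab_frame('scene');W=world(p)
for s in [(.664,-.087),(.476,-.038)]: print(blob(W,p['image'],s,.09,.012,.032))
save(p,'lev1',(120,170,280,290),4)
go((438,-36,80,-3.3),(438,-36,3,-3.3))"
```

```text
knob n 44 unit x -0.0884 y -0.0462 z 0.0748 world [ 0.4676 -0.3022  0.0748]
(array([666., -87.]), array([112.6,  47.9]), -21.9, 23.8, 620)
(array([478.2, -38.4]), array([112.6,  58.3]), -3.3, 23.9, 627)
t 5.3 pos [438.8 -38.3 150.4] rpy [ 3.141e+00 -1.000e-03 -6.100e-02] F [-0.  -0.2  0.2] gap 85.6 gf 0.0
(438, -36, 80, -3.3) -> [ 0.    -0.001 -0.003] [-0.001  -0.0022  0.0704]
(438, -36, 3, -3.3) -> [0. 0. 0.] [ 0.    -0.     0.077]
```

View pics/lev1.png

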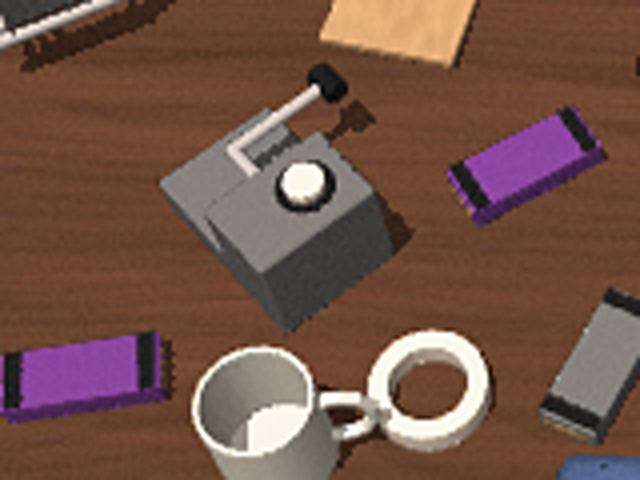

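Emit:
{"fn": "play_rows", "kwargs": {
  "series": [
    [[0,0,0,-0.001,-0.001,0.06,0.85],[0,0,0,-0.001,-0.001,0.11,0.85],[0,0,0,-0.001,-0.001,0.147,0.85],[0,0,0,-0.001,-0.001,0.147,0.85],[0,0,0,-0.001,-0.001,0.147,0.5]]
  ],
  "newtons": 70
}}

```text
clock: 5.92
ee_pos: [0.438, -0.0366, 0.0045]
orientation: [3.141, -0.001, -0.059]
wrist_force: [-7.5, -0.6, 33.0]
finger_gap: 0.0566
grasp_force: 68.9
```

Emit:
{"fn": "play_rows", "kwargs": {
  "series": [
    [[0,0,0,0,0,0,0.3],[0,0,0,0,0,0,0.3],[0,0,0,0,0,0,0.3],[0,0,0,0,0,-0.005,0.3],[0,0,0,0,0,-0.015,0.3]]
  ]
}}

```text
clock: 6.55
ee_pos: [0.4368, -0.036, 0.0186]
orientation: [-3.142, 0.001, -0.058]
wrist_force: [-0.2, 0.3, -1.5]
finger_gap: 0.0559
grasp_force: 75.2
```

```bash
python3 -c "
from h import *
for n in ['top','scene']:
  p=grab_frame(n);W=world(p);print(blob(W,p['image'],(.49,-.038),.09,.02,.07))
save(p,'g1',(200,170,360,290),3)
go((440,-36,30,-3.3))"
```

```text
(array([518.2, -40.1]), array([58. , 21.7]), 85.6, 37.1, 148)
(array([478.6, -37.1]), array([112.2,  85.6]), -5.8, 38.6, 724)
t 6.7 pos [437.8 -36.1  19.4] rpy [-3.141e+00 -2.000e-03 -5.800e-02] F [-0.9 -0.1 -2. ] gap 56.3 gf 75.2
(440, -36, 30, -3.3) -> [-0.    -0.002 -0.001] [ 0.0022 -0.0002 -0.0106]
```

View pics/g1.png

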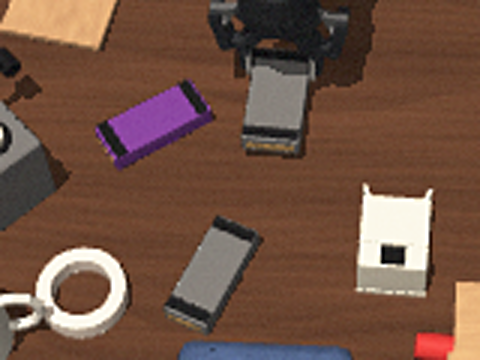

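The pack is held level and clear of the desk. Carrying it to the wide dock's mouth.

Emit:
{"fn": "play_rows", "kwargs": {
  "series": [
    [[0,0,0,-0.001,-0.03,-0.005,0.3],[0,0,0,-0.001,-0.08,-0.005,0.3],[0,0,0,-0.002,-0.13,-0.005,0.3],[0,0,0,-0.003,-0.18,-0.005,0.3],[0,0,0,-0.004,-0.23,-0.005,0.3]]
  ]
}}

```text
clock: 7.28
ee_pos: [0.4464, 0.1955, 0.0233]
orientation: [-3.142, -0.0, -0.058]
wrist_force: [0.1, 0.1, -2.7]
finger_gap: 0.0561
grasp_force: 75.2
```

Emit:
{"fn": "play_rows", "kwargs": {
  "series": [
    [[0,0,-0.02,0,-0.05,0,0.3],[0,0,-0.063,-0.001,-0.1,0,0.3],[0,0,-0.063,-0.002,-0.14,0,0.3],[0,0,-0.063,-0.002,-0.15,0,0.3],[0,0,-0.063,-0.002,-0.15,0.002,0.3]]
  ]
}}

```text
clock: 7.9
ee_pos: [0.4528, 0.3435, 0.0211]
orientation: [3.141, 0.001, 0.006]
wrist_force: [-0.3, -0.6, -2.2]
finger_gap: 0.0559
grasp_force: 75.3
```

```bash
cat > chk.py <<'E'
from h import *
import sys
k=sys.argv[1]; C={"wide":(.493,.344),"mid":(.51,.087)}[k]; D={"wide":(.606,.344),"mid":(.6235,.084)}[k]
ps=[]
for n in ["top","scene"]:
    p=grab_frame(n);W=world(p); im=p["image"].astype(int)
    if n=="top":
        m=(abs(W[...,0]-C[0]-.03)<.05)&(abs(W[...,1]-C[1])<.06)&(W[...,2]>.015)&(W[...,2]<.06)&(W[...,0]<D[0]-.055)
    else: m=(abs(W[...,0]-C[0]-.03)<.05)&(abs(W[...,1]-C[1])<.06)&(W[...,2]>.015)&(W[...,2]<.06)&(W[...,0]<D[0]-.055)
    # lateral centre by x-bin
    X=[];M=[];w=[]
    for x in np.arange(C[0]-.01,C[0]+.055,.004):
        q=m&(abs(W[...,0]-x)<.003)
        if q.sum()>8: y=W[...,1][q]; X.append(x);M.append((y.min()+y.max())/2);w.append(y.max()-y.min())
    print(n,"x",np.round([min(X),max(X)],3),"front",np.nanmax(W[...,0][m]).round(4),"w",np.round(np.array(w)*1000).astype(int),"z",np.nanmedian(W[...,2][m]).round(4))
    g=(np.array(w)<{"wide":.066,"mid":.054}[k]); X=np.array(X)[g];M=np.array(M)[g]
    if len(X)>2: f=np.polyfit(X,M,1); print("   yaw",np.degrees(f[0]).round(2),"y mid",M.mean().round(4),"at x",X.mean().round(3))
E
python3 chk.py wide; python3 -c "
from h import *
go((454,344,11,0.3))"
```

```text
top x [0.483 0.547] front 0.5455 w [23 24 32 32 40 52 57 57 56 57 57 58 59 58 60 55 50] z 0.0394
   yaw 15.5 y mid 0.3397 at x 0.515
scene x [0.483 0.547] front 0.5499 w [56 55 56 55 56 58 57 57 57 56 56 56 55 54 57 58 57] z 0.0392
   yaw 0.03 y mid 0.3411 at x 0.515
t 8.0 pos [453.2 340.9  20.8] rpy [3.139e+00 1.000e-03 2.000e-03] F [ 0.7  0.3 -1.6] gap 56.3 gf 75.3
(454, 344, 11, 0.3) -> [ 0.003  0.001 -0.003] [ 0.0008 -0.0031  0.0098]
```

Emit:
{"fn": "play_rows", "kwargs": {
  "series": [
    [[0,0,-0.003,0.001,-0.003,0.005,0.3],[0,0,-0.003,0.001,-0.003,0.009,0.3],[0,0,-0.003,0.012,-0.003,0.009,0.3],[0,0,-0.003,0.024,-0.003,0.009,0.3],[0,0,-0.003,0.03,-0.003,0.009,0.3]]
  ]
}}

```text
clock: 8.62
ee_pos: [0.4843, 0.3451, 0.0121]
orientation: [3.14, 0.001, 0.006]
wrist_force: [-1.4, -2.7, -2.2]
finger_gap: 0.0566
grasp_force: 75.3
```

```bash
python3 -c "
from h import *
for i in range(3): grab_frame('top'); go((536,344,11,0.3))"
```

```text
t 8.7 pos [485.3 345.2  12.2] rpy [ 3.14e+00 -1.00e-03  5.00e-03] F [-0.1 -2.7 -2. ] gap 56.4 gf 75.3
(536, 344, 11, 0.3) -> [ 0.001 -0.001 -0.   ] [0.0507 0.0014 0.0013]
t 8.7 pos [485.2 345.2  12.3] rpy [ 3.14e+00 -2.00e-03  5.00e-03] F [ 1.5 -3.3 -3.4] gap 56.1 gf 75.3
(536, 344, 11, 0.3) -> [ 0.001 -0.002 -0.   ] [0.0508 0.0015 0.0014]
t 8.8 pos [485.1 345.3  12.3] rpy [ 3.14e+00 -2.00e-03  5.00e-03] F [ 1.3 -3.3 -3.6] gap 56.7 gf 75.2
(536, 344, 11, 0.3) -> [ 0.001 -0.002 -0.   ] [0.0509 0.0015 0.0014]
```

Emit:
{"fn": "play_rows", "kwargs": {
  "series": [
    [[0,0,0,0.01,0.001,0,0.3],[0,0,0,0.022,0.001,0,0.3],[0,0,0,0.034,0.001,0,0.3],[0,0,0,0.042,0.001,0,0.3],[0,0,0,0.046,0.001,0,0.3]]
  ]
}}

```text
clock: 9.4
ee_pos: [0.5296, 0.345, 0.012]
orientation: [3.14, 0.001, 0.007]
wrist_force: [-3.1, -6.5, -2.9]
finger_gap: 0.0564
grasp_force: 75.3
```

Emit:
{"fn": "play_rows", "kwargs": {
  "series": [
    [[0,0,0,0.002,0,0,0.3],[0,0,0,0.005,0,0,0.3],[0,0,0,0.007,0,0,0.3],[0,0,0,0.007,0,0,0.3]]
  ]
}}

```text
clock: 9.9
ee_pos: [0.5363, 0.345, 0.012]
orientation: [3.14, 0.001, 0.008]
wrist_force: [-2.3, -4.7, -2.3]
finger_gap: 0.0568
grasp_force: 79.8
```

```bash
python3 -c "
from h import *
go((536,344,11,0.3))"
```

```text
t 9.9 pos [536.3 345.   12. ] rpy [3.14e+00 1.00e-03 8.00e-03] F [-2.3 -4.7 -2.3] gap 56.8 gf 79.8
(536, 344, 11, 0.3) -> [0.002 0.001 0.003] [-0.0003  0.001   0.001 ]
```

Emit:
{"fn": "play_rows", "kwargs": {
  "series": [
    [[0,0,0,0.001,0,0,0.3],[0,0,0,0.003,0,0,0.3],[0,0,0,0.004,0,0,0.3]]
  ]
}}

```text
clock: 10.28
ee_pos: [0.5368, 0.3449, 0.0117]
orientation: [3.138, 0.008, 0.009]
wrist_force: [-9.3, -6.0, 0.7]
finger_gap: 0.0558
grasp_force: 80.3
```

Emit:
{"fn": "play_rows", "kwargs": {
  "series": [
    [[0,0,0,0.001,0,0,0.3],[0,0,0,0.002,0,0,0.3],[0,0,0,0.002,0,0,0.3]]
  ]
}}

```text
clock: 10.65
ee_pos: [0.5368, 0.3449, 0.0115]
orientation: [3.137, 0.012, 0.009]
wrist_force: [-10.0, -5.9, 2.8]
finger_gap: 0.0563
grasp_force: 80.5
```

Emit:
{"fn": "play_rows", "kwargs": {
  "series": [
    [[0,0,0,0,0,0,0.9],[0,0,0,0,0,0,0.9],[0,0,0,0,0,0,0.9],[0,0,0,-0.005,0,-0.05,0.9],[0,0,0,-0.01,0,-0.11,0.9]]
  ]
}}

```text
clock: 11.28
ee_pos: [0.5324, 0.3464, 0.1227]
orientation: [3.141, 0.0, 0.008]
wrist_force: [1.2, 0.7, 0.7]
finger_gap: 0.0771
grasp_force: 0.0
```

Emit:
{"fn": "play_rows", "kwargs": {
  "series": [
    [[0,0,0,0,0.06,0,0.7],[0,0,0,0,0.12,0,0.7],[0,0,0,0,0.18,0,0.7],[0,0,0,0,0.24,0,0.7],[0,0,0,0,0.26,0,0.7]]
  ]
}}

```text
clock: 11.9
ee_pos: [0.5356, 0.0809, 0.1231]
orientation: [3.139, -0.003, 0.001]
wrist_force: [-1.2, 0.5, -1.0]
finger_gap: 0.0599
grasp_force: 0.0
```

```bash
cat > fin.py <<'E'
from h import *
for n in ['top','scene']:
    p=grab_frame(n);W=world(p)
    for k,D in {"wide":(.606,.344),"mid":(.6235,.084)}.items():
        m=(abs(W[...,1]-D[1])<.015)&(W[...,0]<D[0]-.04)&(W[...,0]>D[0]-.15)&(W[...,2]>.02)&(W[...,2]<.034)
        if m.sum()>5: print(n,k,"rear edge rel dock",((np.nanmin(W[...,0][m])-D[0])*1000).round(1),"z",np.nanmedian(W[...,2][m]).round(4))
    m=(W[...,2]>.05)&(W[...,2]<.066)&(abs(W[...,1]-.344)<.03)&(abs(W[...,0]-.64)<.05); print(n,"block",np.nanpercentile(W[...,0][m],[1,99]))
    for s in [(.664,-.087)]: print("mid pack",blob(W,p['image'],s,.1,.012,.032))
save(p,'fin_%d'%int(state()["clock"]),(240,170,460,290),3)
go((628,-72,120,-22.3),(628,-72,7,-22.3))
E
python3 fin.py; ls pics
```

```text
top wide rear edge rel dock -87.4 z 0.0276
top block [0.62901632 0.65416749]
mid pack (array([663.5, -86.7]), array([110.8,  45.8]), -22.4, 23.6, 537)
scene wide rear edge rel dock -83.6 z 0.0286
scene block [0.63111604 0.65795347]
mid pack (array([666.7, -87.3]), array([112.,  48.]), -22.4, 23.9, 606)
t 12.0 pos [535.5  83.4 122.9] rpy [ 3.141e+00 -2.000e-03  3.000e-03] F [ 0.4  0.8 -0. ] gap 60.0 gf 0.0
(628, -72, 120, -22.3) -> [ 0.    -0.002  0.392] [0.0921 0.1556 0.0033]
(628, -72, 7, -22.3) -> [0. 0. 0.] [ 0.    -0.     0.113]
fin_12.png
g1.png
lev1.png
scene0.png
top0.png
unitcrop.png
unitcrop2.png
```

Emit:
{"fn": "play_rows", "kwargs": {
  "series": [
    [[0,0,0.1,0.025,0.04,0,0.75],[0,0,0.25,0.05,0.085,0,0.75],[0,0,0.392,0.075,0.125,0,0.75],[0,0,0.392,0.094,0.156,0.003,0.75],[0,0,0.392,0.094,0.156,0.003,0.75]]
  ]
}}

```text
clock: 12.62
ee_pos: [0.6316, -0.0698, 0.119]
orientation: [3.142, -0.002, -0.385]
wrist_force: [-1.0, 0.6, -0.1]
finger_gap: 0.0641
grasp_force: 0.0
```

```bash
python3 -c "
from h import *
p=grab_frame('scene');W=world(p);print(blob(W,p['image'],(.664,-.087),.1,.012,.032))
grab_frame('top');go((630,-72.5,7,-22.4))"
```

```text
(array([666.3, -87.2]), array([112.3,  48.1]), -22.7, 23.7, 615)
t 12.7 pos [630.1 -65.5 118.9] rpy [-3.139e+00  1.000e-03 -3.810e-01] F [0.9 0.2 0.4] gap 64.0 gf 0.0
(630, -72.5, 7, -22.4) -> [-0.003  0.001  0.01 ] [0.0026 0.0068 0.1119]
```

Emit:
{"fn": "play_rows", "kwargs": {
  "series": [
    [[0,0,0,0,0,0.04,0.75],[0,0,0,0,0,0.04,0.75],[0,0,0,0,0,0.04,0.75]]
  ]
}}

```text
clock: 13.1
ee_pos: [0.6302, -0.0672, 0.0803]
orientation: [-3.14, -0.001, -0.382]
wrist_force: [0.6, -1.2, -0.2]
finger_gap: 0.0638
grasp_force: 0.0
```

```bash
python3 -c "
from h import *
for i in range(4): grab_frame('top');go((630,-72.5,7,-22.4))"
```

```text
t 13.2 pos [630.6 -67.8  80.9] rpy [-3.14e+00 -2.00e-03 -3.82e-01] F [-0.7  0.2  0.7] gap 64.4 gf 0.0
(630, -72.5, 7, -22.4) -> [-0.001 -0.002  0.009] [0.001  0.0047 0.0739]
t 13.2 pos [630.7 -68.3  81. ] rpy [-3.14e+00 -3.00e-03 -3.83e-01] F [-0.1  0.1 -0.5] gap 63.8 gf 0.0
(630, -72.5, 7, -22.4) -> [-0.001 -0.003  0.008] [0.0007 0.0043 0.074 ]
t 13.2 pos [630.6 -68.7  81. ] rpy [-3.141e+00 -3.000e-03 -3.830e-01] F [-0.4  0.3 -0.3] gap 64.3 gf 0.0
(630, -72.5, 7, -22.4) -> [-0.001 -0.003  0.007] [0.0007 0.0039 0.074 ]
t 13.3 pos [630.4 -68.9  80.8] rpy [-3.141e+00 -2.000e-03 -3.840e-01] F [ 0.6 -0.1  0.3] gap 63.8 gf 0.0
(630, -72.5, 7, -22.4) -> [-0.001 -0.002  0.007] [0.0008 0.0036 0.0738]
```

Emit:
{"fn": "play_rows", "kwargs": {
  "series": [
    [[0,0,0.007,0.001,0.002,0.04,0.75],[0,0,0.007,0.001,0.002,0.073,0.75],[0,0,0.007,0.001,0.002,0.073,0.75],[0,0,0.007,0.001,0.002,0.073,0.5],[0,0,0.007,0.001,0.002,0.073,0.2]]
  ]
}}

```text
clock: 13.92
ee_pos: [0.6312, -0.0716, 0.0085]
orientation: [-3.141, -0.004, -0.391]
wrist_force: [0.2, 0.3, 5.4]
finger_gap: 0.0444
grasp_force: 72.9
```

Emit:
{"fn": "play_rows", "kwargs": {
  "series": [
    [[0,0,0,0,0,0,0.2],[0,0,0,0,0,0,0.2],[0,0,0,0,0,-0.005,0.2],[0,0,0,0,0,-0.015,0.2],[0,0,0,0,0,-0.015,0.2]]
  ]
}}

```text
clock: 14.55
ee_pos: [0.6304, -0.0713, 0.0223]
orientation: [-3.141, -0.002, -0.391]
wrist_force: [-0.4, 0.1, -1.4]
finger_gap: 0.0443
grasp_force: 71.9
```

```bash
python3 -c "
from h import *
p=grab_frame('scene');W=world(p);print(blob(W,p['image'],(.67,-.09),.08,.03,.05))
save(p,'g2',(200,170,360,290),3)
go((480,86,22,-2))"
```

```text
(array([667.5, -90.7]), array([109.7,  68.7]), -31.7, 37.8, 590)
t 14.6 pos [630.  -71.2  21.8] rpy [-3.141e+00 -1.000e-03 -3.910e-01] F [-0.2 -0.  -0.3] gap 44.2 gf 71.9
(480, 86, 22, -2) -> [-0.    -0.001 -0.356] [-0.1986 -0.0882 -0.0003]
```

View pics/g2.png

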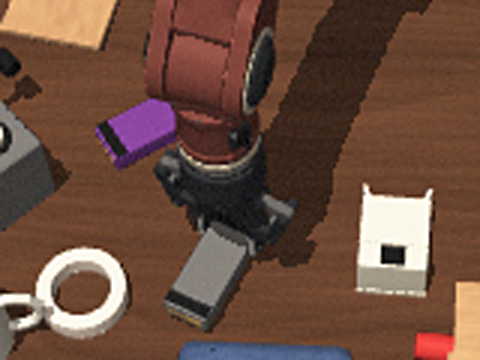

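Emit:
{"fn": "play_rows", "kwargs": {
  "series": [
    [[0,0,0,-0.04,0,-0.002,0.2],[0,0,-0.05,-0.08,0.004,-0.002,0.2],[0,0,-0.1,-0.12,0.008,-0.002,0.2],[0,0,-0.2,-0.158,0.01,-0.002,0.2],[0,0,-0.2,-0.158,0.01,-0.002,0.2]]
  ]
}}

```text
clock: 15.22
ee_pos: [0.4756, -0.019, 0.0231]
orientation: [-3.141, 0.006, -0.189]
wrist_force: [0.7, -0.4, -2.1]
finger_gap: 0.0442
grasp_force: 71.9
```

Emit:
{"fn": "play_rows", "kwargs": {
  "series": [
    [[0,0,-0.06,-0.015,-0.04,0,0.2],[0,0,-0.16,-0.028,-0.08,0,0.2],[0,0,-0.16,-0.029,-0.105,0,0.2],[0,0,-0.16,-0.029,-0.105,0,0.2],[0,0,-0.16,-0.029,-0.105,0,0.2]]
  ]
}}

```text
clock: 15.85
ee_pos: [0.4719, 0.087, 0.0233]
orientation: [3.141, -0.001, -0.033]
wrist_force: [0.7, -0.4, -1.2]
finger_gap: 0.0446
grasp_force: 71.9
```

```bash
python3 chk.py mid; python3 -c "
from h import *
go((472,89,13,-1.8),(502,88,13,-1.8))"
```

```text
top x [0.552 0.564] front 0.5643 w [27 27 42 33] z 0.0379
   yaw -22.6 y mid 0.089 at x 0.558
scene x [0.5   0.564] front 0.5682 w [42 44 44 44 45 44 41 41 41 41 44 41 41 44 44 44 42] z 0.0383
   yaw -2.62 y mid 0.084 at x 0.532
t 15.9 pos [471.6  86.5  23.3] rpy [ 3.14  -0.    -0.034] F [-0.4  0.5 -1.6] gap 44.2 gf 71.9
(472, 89, 13, -1.8) -> [ 0.001 -0.    -0.003] [ 0.0004 -0.0025  0.0103]
(502, 88, 13, -1.8) -> [0. 0. 0.] [0.03   0.0001 0.    ]
```

Emit:
{"fn": "play_rows", "kwargs": {
  "series": [
    [[0,0,-0.003,0.001,-0.0025,0.005,0.2],[0,0,-0.003,0.001,-0.0025,0.009,0.2],[0,0,-0.003,0.012,-0.0025,0.009,0.2],[0,0,-0.003,0.024,-0.0025,0.009,0.2],[0,0,-0.003,0.03,-0.0025,0.009,0.2]]
  ]
}}

```text
clock: 16.58
ee_pos: [0.5033, 0.0898, 0.0145]
orientation: [-3.141, -0.002, -0.029]
wrist_force: [0.4, 0.5, -1.8]
finger_gap: 0.0441
grasp_force: 71.9
```

```bash
python3 -c "
from h import *
for i in range(3): grab_frame('top'); go((555,86.4,13,-1.8))"
```

```text
t 16.6 pos [503.8  89.8  14.6] rpy [-3.141e+00 -3.000e-03 -2.900e-02] F [ 0.2  0.  -1.1] gap 44.4 gf 71.9
(555, 86.4, 13, -1.8) -> [-0.    -0.003  0.003] [0.0513 0.0019 0.0017]
t 16.7 pos [502.8  89.8  14.5] rpy [-3.141e+00 -2.000e-03 -2.900e-02] F [ 0.3  0.4 -1.2] gap 44.1 gf 71.9
(555, 86.4, 13, -1.8) -> [-0.    -0.002  0.003] [0.0523 0.0019 0.0016]
t 16.7 pos [501.7  89.8  14.4] rpy [-3.142 -0.    -0.028] F [ 0.2  0.5 -1.9] gap 44.6 gf 71.9
(555, 86.4, 13, -1.8) -> [-0.    -0.     0.003] [0.0533 0.0019 0.0014]
```

Emit:
{"fn": "play_rows", "kwargs": {
  "series": [
    [[0,0,0.003,0.01,0.001,0.001,0.2],[0,0,0.003,0.022,0.001,0.001,0.2],[0,0,0.003,0.034,0.001,0.001,0.2],[0,0,0.003,0.042,0.001,0.001,0.2],[0,0,0.003,0.048,0.001,0.001,0.2]]
  ]
}}

```text
clock: 17.35
ee_pos: [0.5499, 0.0875, 0.0133]
orientation: [-3.142, 0.0, -0.031]
wrist_force: [-1.2, -0.4, -1.7]
finger_gap: 0.0444
grasp_force: 71.9
```

Emit:
{"fn": "play_rows", "kwargs": {
  "series": [
    [[0,0,0,0.002,0,0,0.2],[0,0,0,0.005,0,0,0.2],[0,0,0,0.006,0,0,0.2],[0,0,0,0.006,0,0,0.2]]
  ]
}}

```text
clock: 17.85
ee_pos: [0.5544, 0.0874, 0.0132]
orientation: [3.142, 0.002, -0.031]
wrist_force: [-2.0, 0.6, -0.6]
finger_gap: 0.0445
grasp_force: 72.0
```

Emit:
{"fn": "play_rows", "kwargs": {
  "series": [
    [[0,0,0,0.001,0,0,0.2],[0,0,0,0.003,0,0,0.2],[0,0,0,0.004,0,0,0.2],[0,0,0,0.004,0,0,0.2]]
  ]
}}

```text
clock: 18.35
ee_pos: [0.5544, 0.0872, 0.0126]
orientation: [3.141, 0.01, -0.03]
wrist_force: [-9.4, -0.9, 3.2]
finger_gap: 0.0438
grasp_force: 72.3
```

Stopped at the end stop. Release and verify, then head for the lever.

Emit:
{"fn": "play_rows", "kwargs": {
  "series": [
    [[0,0,0,0.001,0,0,0.2],[0,0,0,0.001,0,0,0.75],[0,0,0,0.001,0,0,0.75],[0,0,0,0.001,0,0,0.75],[0,0,0,-0.004,0,-0.05,0.75]]
  ]
}}

```text
clock: 18.98
ee_pos: [0.5539, 0.0869, 0.0607]
orientation: [3.14, 0.006, -0.031]
wrist_force: [0.3, 0.5, 0.2]
finger_gap: 0.0643
grasp_force: 0.0
```

Emit:
{"fn": "play_rows", "kwargs": {
  "series": [
    [[0,0,0,-0.005,0,-0.06,0.75],[0,0,0.1,-0.02,0.06,-0.1,0.75],[0,0,0.2,-0.03,0.12,-0.1,0.75],[0,0,0.4,-0.04,0.18,-0.1,0.75],[0,0,0.5,-0.05,0.24,-0.1,0.75]]
  ]
}}

```text
clock: 19.6
ee_pos: [0.4996, -0.1489, 0.1644]
orientation: [-3.141, -0.004, -0.535]
wrist_force: [0.9, 0.0, 0.2]
finger_gap: 0.064
grasp_force: 0.0
```

```bash
python3 fin.py; python3 lev.py; python3 -c "
from h import *
p=grab_frame('scene');W=world(p);U=np.array([.562,-.332]);x=np.array([.707,-.707]);y=np.array([.707,.707])
d=W[...,:2]-U;a=d@x;b=d@y
m=(abs(b+.045)<.02)&(a<-.06)&(a>-.11)&(W[...,2]>.045)&(W[...,2]<.09)
P=W[m];print('scene knob a',np.percentile(a[m],[2,98]),'b',np.percentile(b[m],[2,98]),'ztop',P[:,2].max())
m2=lambda z0,z1:None
go((468,-302,150,-45),(468,-302,49,-45))"
```

```text
top wide rear edge rel dock -86.8 z 0.027
top mid rear edge rel dock -88.1 z 0.028
top block [0.62910042 0.65409693]
mid pack (array([ 681.5, -174.2]), array([60.6, 16.5]), 12.2, 23.2, 84)
scene wide rear edge rel dock -85.9 z 0.0281
scene mid rear edge rel dock -88.6 z 0.0279
scene block [0.63166392 0.6584724 ]
mid pack (array([ 683.8, -174.4]), array([58.8, 17.6]), 11.1, 23.7, 93)
t 19.7 pos [ 497.1 -157.   164.6] rpy [ 3.136 -0.006 -0.547] F [-0.  -0.7 -0.7] gap 64.3 gf 0.0
(628, -72, 120, -22.3) -> [ 0.006 -0.006 -0.158] [ 0.0673 -0.1409  0.0443]
(628, -72, 7, -22.3) -> [0. 0. 0.] [ 0.    -0.     0.113]
knob n 44 unit x -0.0882 y -0.0456 z 0.0746 world [ 0.4677 -0.3026  0.0746]
scene knob a [-0.09305678 -0.06255347] b [-0.05684744 -0.03019408] ztop 0.0831559726258797
t 19.8 pos [ 499.1 -148.6  163.9] rpy [-3.142e+00 -2.000e-03 -5.350e-01] F [-0.2  0.1 -0.9] gap 63.9 gf 0.0
(468, -302, 150, -45) -> [-0.    -0.002  0.25 ] [0.0514 0.1478 0.014 ]
(468, -302, 49, -45) -> [0. 0. 0.] [ 0.    -0.     0.101]
```

```bash
cat > prot.py <<'E'
from h import *
for n in ['top','scene']:
    p=grab_frame(n);W=world(p)
    for k,(ox,oy,yaw) in {"wide":(.606,.344,.3),"mid":(.6235,.0842,-1.8)}.items():
        c,s=np.cos(np.radians(yaw)),np.sin(np.radians(yaw)); dx,dy=W[...,0]-ox,W[...,1]-oy
        a=dx*c+dy*s;b=-dx*s+dy*c;z=W[...,2]; R=[]
        for b0 in np.arange(-.014,.015,.004):
            q=abs(b-b0)<.003
            pk=q&(z>.022)&(z<.0315)&(a>-.12)&(a<-.03); rf=q&(z>.034)&(z<.04)&(a>-.06)&(a<.03); bl=q&(z>.053)&(a<.07)&(a>0)
            R.append([a[pk].min(),a[pk].max(),a[rf].min(),a[bl].min(),a[bl].max()])
        print(n,k,"pack min/max, roof front, block",(np.median(R,0)*1000).round(1))
E
python3 prot.py
```

```text
top wide pack min/max, roof front, block [-86.7 -35.4 -34.   23.8  47.5]
top mid pack min/max, roof front, block [-86.1 -36.7 -35.8  23.8  46.2]
scene wide pack min/max, roof front, block [-84.  -42.6 -39.5  28.4  50.7]
scene mid pack min/max, roof front, block [-84.3 -40.5 -34.6  26.   49.7]
```

Emit:
{"fn": "play_rows", "kwargs": {
  "series": [
    [[0,0,0.05,0.015,0.05,0,0.55],[0,0,0.15,0.03,0.1,0,0.55],[0,0,0.25,0.052,0.148,0.014,0.55],[0,0,0.25,0.052,0.148,0.014,0.55],[0,0,0.25,0.052,0.148,0.014,0.55]]
  ]
}}

```text
clock: 20.52
ee_pos: [0.4698, -0.2982, 0.149]
orientation: [-3.14, 0.001, -0.777]
wrist_force: [0.1, -0.6, -0.5]
finger_gap: 0.0468
grasp_force: 0.0
```

Emit:
{"fn": "play_rows", "kwargs": {
  "series": [
    [[0,0,0,0,0,0.02,0.55],[0,0,0,0,0,0.02,0.55],[0,0,0,0,0,0.02,0.55],[0,0,0,0,0,0.02,0.55]]
  ]
}}

```text
clock: 21.02
ee_pos: [0.4694, -0.3002, 0.1301]
orientation: [-3.141, -0.001, -0.78]
wrist_force: [0.3, -0.2, 0.1]
finger_gap: 0.0468
grasp_force: 0.0
```

```bash
python3 -c "
from h import *
for i in range(3): grab_frame('top');go((469,-303,50,-45))"
```

```text
t 21.1 pos [ 469.2 -300.3  130. ] rpy [-3.141e+00 -1.000e-03 -7.800e-01] F [-0.1 -0.4  0.4] gap 46.9 gf 0.0
(469, -303, 50, -45) -> [-0.001 -0.001  0.005] [0.0016 0.0021 0.08  ]
t 21.1 pos [ 469.  -300.4  129.9] rpy [-3.141e+00 -1.000e-03 -7.810e-01] F [-0.6 -0.1  0.7] gap 46.9 gf 0.0
(469, -303, 50, -45) -> [-0.    -0.001  0.005] [0.0017 0.0019 0.0799]
t 21.2 pos [ 468.9 -300.5  129.8] rpy [-3.141e+00 -1.000e-03 -7.810e-01] F [-0.5 -0.3 -0.2] gap 47.0 gf 0.0
(469, -303, 50, -45) -> [-0.    -0.001  0.004] [0.0017 0.0017 0.0798]
```

Emit:
{"fn": "play_rows", "kwargs": {
  "series": [
    [[0,0,0.004,0.002,0.002,0.04,0.55],[0,0,0.004,0.002,0.002,0.07,0.55],[0,0,0.004,0.002,0.002,0.08,0.55],[0,0,0.004,0.002,0.002,0.08,0.1],[0,0,0.004,0.002,0.002,0.08,0.1]]
  ],
  "newtons": 20
}}

```text
clock: 21.8
ee_pos: [0.4673, -0.3047, 0.0501]
orientation: [3.139, -0.0, -0.786]
wrist_force: [-2.4, -1.8, -2.0]
finger_gap: 0.0254
grasp_force: 25.8
```

Emit:
{"fn": "play_rows", "kwargs": {
  "series": [
    [[0,0,0,0,0,0,0.1],[0,0,0,0,0,0,0.1]]
  ]
}}

```text
clock: 22.05
ee_pos: [0.4673, -0.3047, 0.0498]
orientation: [3.139, -0.0, -0.786]
wrist_force: [-4.4, -2.9, -1.0]
finger_gap: 0.0251
grasp_force: 25.9
```

```bash
python3 -c "
from h import *
go()
for q in [1.75,1.5,1.25,1.0,.75,.5,.25,.0,-.03]:
  t=q-.2;t0=1.55; print(q,'dx',round(85*(np.sin(t0)-np.sin(t)),1),'dz(tool)',round(-85*(np.cos(t)-np.cos(t0)),1))"
```

```text
t 22.1 pos [ 467.3 -304.7   49.8] rpy [ 3.139 -0.    -0.786] F [-4.4 -2.9 -1. ] gap 25.1 gf 25.9
1.75 dx 0.0 dz(tool) -0.0
1.5 dx 3.1 dz(tool) -21.0
1.25 dx 11.3 dz(tool) -40.5
1.0 dx 24.0 dz(tool) -57.5
0.75 dx 40.6 dz(tool) -70.7
0.5 dx 59.9 dz(tool) -79.4
0.25 dx 80.7 dz(tool) -83.1
0.0 dx 101.9 dz(tool) -81.5
-0.03 dx 104.4 dz(tool) -81.0
```

Emit:
{"fn": "play_rows", "kwargs": {
  "series": [
    [[0,0,0,0.001,0,-0.01,0.1],[0,0,0,0.003,0,-0.021,0.1],[0,0,0,0.007,0,-0.031,0.1],[0,0,0,0.011,0,-0.041,0.1],[0,0,0,0.017,0,-0.05,0.1]]
  ]
}}

```text
clock: 22.68
ee_pos: [0.4794, -0.3167, 0.0997]
orientation: [3.139, 0.0, -0.786]
wrist_force: [-3.0, -4.1, -5.2]
finger_gap: 0.0254
grasp_force: 23.7
```

Emit:
{"fn": "play_rows", "kwargs": {
  "series": [
    [[0,0,0,0.007,0,-0.0075,0.1],[0,0,0,0.015,0,-0.0145,0.1],[0,0,0,0.024,0,-0.021,0.1],[0,0,0,0.033,0,-0.025,0.1],[0,0,0,0.043,0,-0.0295,0.1]]
  ]
}}

```text
clock: 23.3
ee_pos: [0.5083, -0.3453, 0.1291]
orientation: [3.14, 0.006, -0.786]
wrist_force: [-4.6, -1.5, -2.1]
finger_gap: 0.0258
grasp_force: 23.4
```

Emit:
{"fn": "play_rows", "kwargs": {
  "series": [
    [[0,0,0,0.01,0,-0.0025,0.1],[0,0,0,0.02,0,-0.0035,0.1],[0,0,0,0.03,0,-0.0035,0.1],[0,0,0,0.037,0,-0.003,0.1],[0,0,0,0.0405,0,-0.002,0.1]]
  ]
}}

```text
clock: 23.92
ee_pos: [0.5394, -0.3761, 0.1327]
orientation: [3.14, -0.002, -0.786]
wrist_force: [-4.9, -1.5, 5.5]
finger_gap: 0.0257
grasp_force: 24.5
```

```bash
python3 -c "
from h import *
grab_frame('top');go((539.5,-375.7,131,-45))"
```

```text
t 24.0 pos [ 539.7 -376.4  132.6] rpy [ 3.14e+00 -3.00e-03 -7.86e-01] F [-4.5 -2.8  5.5] gap 25.6 gf 24.4
(539.5, -375.7, 131, -45) -> [ 0.001 -0.003 -0.001] [-0.0006 -0.0004  0.0016]
```

Emit:
{"fn": "play_rows", "kwargs": {
  "series": [
    [[0,0,0,0,0,0,0.55],[0,0,0,0,0,0,0.55],[0,0,0,0,0,0,0.55],[0,0,0,0,0,-0.04,0.55],[0,0,0,0,0,-0.09,0.55]]
  ]
}}

```text
clock: 24.6
ee_pos: [0.5396, -0.3732, 0.2203]
orientation: [-3.141, 0.003, -0.785]
wrist_force: [1.4, -0.5, 0.1]
finger_gap: 0.0471
grasp_force: 0.0
```

Emit:
{"fn": "play_rows", "kwargs": {
  "series": [
    [[0,0,0,-0.03,-0.05,0,0],[0,0,0,-0.03,-0.08,0,0],[0,0,0,-0.03,-0.08,0,0],[0,0,0,-0.03,-0.08,0,0]]
  ]
}}

```text
clock: 25.1
ee_pos: [0.5745, -0.2975, 0.2207]
orientation: [3.14, -0.0, -0.786]
wrist_force: [0.0, -0.1, -0.1]
finger_gap: -0.0001
grasp_force: 0.0
```

```bash
cat > lev2.py <<'E'
from h import *
for n in ['top','scene']:
    p=grab_frame(n);W=world(p);d=W[...,:2]-[.562,-.332];a=d@[.707,-.707];b=d@[.707,.707]
    dark=p["image"].max(-1)<70
    for nm,m in {"up":(abs(b+.045)<.018)&(abs(a-.017)<.03)&(W[...,2]>.135)&(W[...,2]<.17),"down":(abs(b+.045)<.018)&(abs(a+.085)<.03)&(W[...,2]>.05)&(W[...,2]<.09)}.items():
        if m.sum()>3: print(n,nm,m.sum(),"a",np.median(a[m]).round(4),"b",np.median(b[m]).round(4),"z",np.median(W[m][:,2]).round(4))
E
python3 lev2.py; python3 -c "
from h import *
go((576,-298,118,-45))"
```

```text
scene up 75 a 0.0187 b -0.0389 z 0.154
t 25.2 pos [ 573.9 -298.4  220.8] rpy [ 3.14  -0.    -0.788] F [0.2 0.4 0.2] gap -0.3 gf 0.0
(576, -298, 118, -45) -> [ 0.001 -0.    -0.003] [ 0.0012 -0.0019  0.1028]
```

Emit:
{"fn": "play_rows", "kwargs": {
  "series": [
    [[0,0,0,0.001,-0.002,0.05,0],[0,0,0,0.001,-0.002,0.095,0],[0,0,0,0.001,-0.002,0.105,0],[0,0,0,0.001,-0.002,0.105,0],[0,0,0,0.001,-0.002,0.115,0]]
  ]
}}

```text
clock: 25.82
ee_pos: [0.579, -0.2977, 0.1086]
orientation: [-3.14, -0.006, -0.786]
wrist_force: [1.3, 0.3, 0.8]
finger_gap: -0.0002
grasp_force: 0.0
```

Emit:
{"fn": "play_rows", "kwargs": {
  "series": [
    [[0,0,0,0,0,0.007,0],[0,0,0,0,0,0.007,0],[0,0,0,0,0,0.007,0],[0,0,0,0,0,0.007,0]]
  ]
}}

```text
clock: 26.32
ee_pos: [0.5785, -0.2971, 0.1002]
orientation: [-3.141, -0.004, -0.785]
wrist_force: [1.1, -1.5, 5.5]
finger_gap: 0.0
grasp_force: 2.6
```

Emit:
{"fn": "play_rows", "kwargs": {
  "series": [
    [[0,0,0,0,0,-0.04,0],[0,0,0,0,0,-0.08,0],[0,0,0,-0.08,0.01,-0.08,0.55],[0,0,0,-0.08,0.01,-0.08,0.55],[0,0,0,-0.08,0.01,-0.08,0.55]]
  ]
}}

```text
clock: 26.95
ee_pos: [0.512, -0.2445, 0.1784]
orientation: [-3.142, 0.004, -0.784]
wrist_force: [0.8, -0.3, -0.1]
finger_gap: 0.047
grasp_force: 0.0
```

Emit:
{"fn": "play_rows", "kwargs": {
  "series": [
    [[0,0,0,0,0,0,0.55],[0,0,0,0,0,0,0.55],[0,0,0,0,0,0,0.55],[0,0,0,0,0,0,0.55],[0,0,0,0,0,0,0.55]]
  ]
}}

```text
clock: 27.58
ee_pos: [0.5136, -0.2465, 0.1787]
orientation: [3.142, 0.0, -0.785]
wrist_force: [0.6, 0.4, -0.6]
finger_gap: 0.047
grasp_force: 0.0
```

```bash
python3 lev2.py; python3 prot.py; python3 -c "
from h import *
go((468,-304,130,-45),(468,-304,50,-45))"
```

```text
scene down 89 a -0.0791 b -0.0431 z 0.0717
top wide pack min/max, roof front, block [-86.8 -34.9 -34.1  24.3  47.5]
top mid pack min/max, roof front, block [-86.2 -36.7 -36.2  24.   46.2]
scene wide pack min/max, roof front, block [-82.3 -41.3 -35.   27.6  50.1]
scene mid pack min/max, roof front, block [-83.7 -38.7 -47.4  27.1  49.9]
t 27.8 pos [ 513.6 -246.4  178.8] rpy [-3.142  0.    -0.785] F [ 0.6  0.9 -0.6] gap 47.0 gf 0.0
(468, -304, 130, -45) -> [-0.  0.  0.] [0.0085 0.073  0.0488]
(468, -304, 50, -45) -> [0. 0. 0.] [ 0.   -0.    0.08]
```

Tripped again with the docks loaded. Lift the lever for good.

Emit:
{"fn": "play_rows", "kwargs": {
  "series": [
    [[0,0,0,0.008,0.05,0,0.55],[0,0,0,0.008,0.073,0.04,0.55],[0,0,0,0.008,0.073,0.049,0.55],[0,0,0,0.008,0.073,0.049,0.55],[0,0,0,0.008,0.073,0.049,0.55]]
  ]
}}

```text
clock: 28.4
ee_pos: [0.4695, -0.3028, 0.1308]
orientation: [-3.14, -0.002, -0.782]
wrist_force: [-0.1, -0.1, 0.2]
finger_gap: 0.0468
grasp_force: 0.0
```

Emit:
{"fn": "play_rows", "kwargs": {
  "series": [
    [[0,0,0,0,0,0,0.55],[0,0,0,0,0,0,0.55],[0,0,0,0,0,0,0.55],[0,0,0,0,0,0,0.55]]
  ]
}}

```text
clock: 28.9
ee_pos: [0.4676, -0.3036, 0.1299]
orientation: [-3.141, -0.0, -0.785]
wrist_force: [0.8, 0.7, -0.1]
finger_gap: 0.0471
grasp_force: 0.0
```

```bash
python3 -c "
from h import *
for i in range(2): grab_frame('top');go((468,-304,50,-45))"
```

```text
t 28.9 pos [ 467.6 -303.6  129.9] rpy [-3.141  0.    -0.785] F [-0.2  0.5 -0.4] gap 46.8 gf 0.0
(468, -304, 50, -45) -> [-0.  0.  0.] [0.0005 0.     0.0799]
t 29.0 pos [ 467.6 -303.7  129.8] rpy [-3.142  0.    -0.785] F [-0.7 -0.7  0.7] gap 47.2 gf 0.0
(468, -304, 50, -45) -> [-0.  0.  0.] [ 0.0005 -0.0001  0.0798]
```

Emit:
{"fn": "play_rows", "kwargs": {
  "series": [
    [[0,0,0,0.0005,0,0.04,0.55],[0,0,0,0.0005,0,0.07,0.55],[0,0,0,0.0005,0,0.08,0.55],[0,0,0,0.0005,0,0.08,0.1],[0,0,0,0.0005,0,0.08,0.1]]
  ]
}}

```text
clock: 29.62
ee_pos: [0.4674, -0.3048, 0.0506]
orientation: [3.141, -0.0, -0.785]
wrist_force: [-2.4, -1.7, -2.5]
finger_gap: 0.0258
grasp_force: 25.7
```

Emit:
{"fn": "play_rows", "kwargs": {
  "series": [
    [[0,0,0,0,0,0,0.1],[0,0,0,0,0,0,0.1],[0,0,0,0,0,0,0.1]]
  ]
}}

```text
clock: 30.0
ee_pos: [0.4674, -0.3048, 0.0501]
orientation: [3.141, -0.001, -0.786]
wrist_force: [-2.7, -3.6, -0.1]
finger_gap: 0.0255
grasp_force: 25.9
```

Emit:
{"fn": "play_rows", "kwargs": {
  "series": [
    [[0,0,0,0.001,0,-0.01,0.1],[0,0,0,0.003,0,-0.021,0.1],[0,0,0,0.007,0,-0.031,0.1],[0,0,0,0.011,0,-0.041,0.1],[0,0,0,0.017,0,-0.05,0.1]]
  ]
}}

```text
clock: 30.62
ee_pos: [0.4795, -0.3168, 0.1006]
orientation: [3.14, -0.0, -0.786]
wrist_force: [-1.6, -5.0, -5.5]
finger_gap: 0.0257
grasp_force: 23.4
```

Emit:
{"fn": "play_rows", "kwargs": {
  "series": [
    [[0,0,0,0.007,0,-0.0075,0.1],[0,0,0,0.015,0,-0.0145,0.1],[0,0,0,0.024,0,-0.021,0.1],[0,0,0,0.033,0,-0.025,0.1],[0,0,0,0.043,0,-0.0295,0.1]]
  ]
}}

```text
clock: 31.25
ee_pos: [0.5083, -0.3453, 0.1299]
orientation: [3.141, 0.006, -0.785]
wrist_force: [-4.9, -1.2, -3.4]
finger_gap: 0.0255
grasp_force: 23.1
```

Emit:
{"fn": "play_rows", "kwargs": {
  "series": [
    [[0,0,0,0.01,0,-0.0025,0.1],[0,0,0,0.02,0,-0.0035,0.1],[0,0,0,0.03,0,-0.0035,0.1],[0,0,0,0.037,0,-0.003,0.1],[0,0,0,0.0405,0,-0.002,0.1]]
  ]
}}

```text
clock: 31.88
ee_pos: [0.5394, -0.3761, 0.1334]
orientation: [3.141, -0.002, -0.785]
wrist_force: [-4.6, -1.7, 6.3]
finger_gap: 0.0255
grasp_force: 24.2
```

Emit:
{"fn": "play_rows", "kwargs": {
  "series": [
    [[0,0,0,0,0,0,0.55],[0,0,0,0,0,0,0.55],[0,0,0,0,0,0,0.55],[0,0,0,0,0,-0.04,0.55],[0,0,0,0,0,-0.09,0.55]]
  ]
}}

```text
clock: 32.5
ee_pos: [0.5389, -0.3738, 0.2209]
orientation: [-3.141, 0.003, -0.785]
wrist_force: [0.6, 0.2, 0.0]
finger_gap: 0.0466
grasp_force: 0.0
```

Emit:
{"fn": "play_rows", "kwargs": {
  "series": [
    [[0,0,0,-0.05,0,-0.03,0.55],[0,0,0,-0.1,0,-0.03,0.55],[0,0,0,-0.12,-0.03,-0.03,0.55],[0,0,0,-0.12,-0.03,-0.03,0.55],[0,0,0,-0.12,-0.03,-0.03,0.55]]
  ]
}}

```text
clock: 33.12
ee_pos: [0.4756, -0.2693, 0.2515]
orientation: [3.141, -0.001, -0.785]
wrist_force: [0.2, -0.7, 0.0]
finger_gap: 0.0471
grasp_force: 0.0
```

```bash
python3 lev2.py; python3 prot.py; python3 -c "
from h import *
p=grab_frame('scene');save(p,'end',s=1.25);go()"
```

```text
scene up 76 a 0.0188 b -0.0395 z 0.1542
top wide pack min/max, roof front, block [-86.7 -35.3 -34.1  23.4  47.7]
top mid pack min/max, roof front, block [-85.9 -37.2 -35.5  23.8  45.7]
scene wide pack min/max, roof front, block [-83.3 -40.7 -34.3  27.9  51.4]
scene mid pack min/max, roof front, block [-82.8 -41.6 -40.1  25.7  50. ]
t 33.4 pos [ 475.2 -270.   251.1] rpy [ 3.141 -0.    -0.787] F [-1.  -0.5 -0.1] gap 46.5 gf 0.0
```

View pics/end.png

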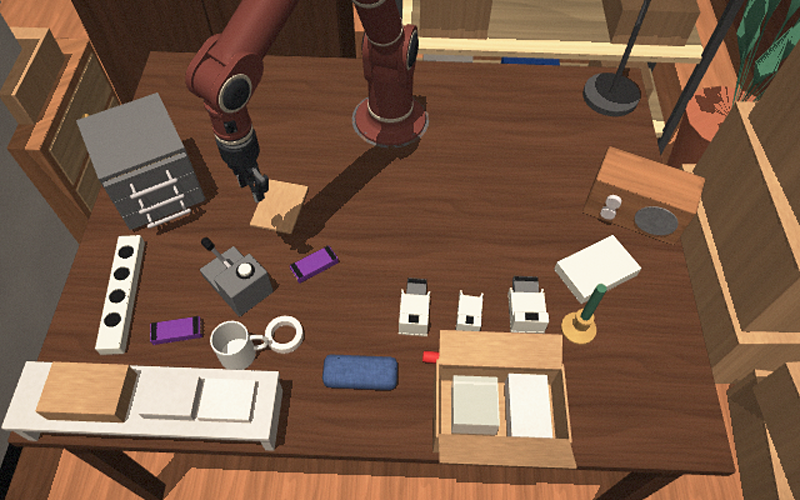

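The picture shows the lever up at (207,243), the packs home in their docks at (415,287) and (525,285), and the bystanders where they were. Handing in.

```bash
python3 -c "
from bench import *
print(job_done())"
```

```text
the job is handed in; nothing more can be done
None
```

I handed the job in: both packs present (middle and wide) are home in their docks, the unit tripped once empty and once loaded, and the lever is back up and staying up on its own.

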